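# Lock a quarter-turn T-nut into the fixture rail

### The job

Take the red-handled T-nut out of its wooden holder and drop its head lengthwise into the slot of the aluminium rail near the blue-marked end. Slide it gently along the slot, away from the blue mark, until you feel it meet the stop hidden inside, ease it back 3 to 4 mm and turn it a quarter turn clockwise (seen from above) so that it is locked crosswise, standing upright with its flange down on the rail; then let go. Never force it, and leave the other things on the bench alone.

Things in the scene. Friction and masses are not known exactly. Their poses are not given: they have to be found in the camera images.
- twist_nut: Loose upright T-nut, about 90 g, 57 mm tall. Origin: centre of its red handle bar, the place to grip: 36 mm long (x), 12 wide (y), 24 high (z -12 to +12), white line on top along x. Below: neck 12 mm in diameter (z -24 to -12), steel flange 32 in diameter (z -28 to -24), stem 9 in diameter (to z -37), head. Starts hanging by its flange in the holder, origin 58 mm above the bench.
- nut_head (a point): Centre of the T-nut's steel head, 41 mm below the handle's centre: 28 mm long (x, like the handle), 10 mm wide (y), 8 mm thick. In the rail the flange rests on the rail's top, the handle's centre then 28 mm above that top; it can be lifted 2 mm more before the head meets the lips.
- caddy: Fixed wooden holder block 80 x 60 x 30 mm; origin at the centre of its underside. A pocket 33 x 15 mm (long along its x), 22 mm deep, in the middle of its top holds the T-nut, whose handle lies along the holder's x within about 3 degrees.
- rail: Fixed aluminium T-slot rail 48 mm wide (x), 306 mm long (y), 26 mm high; origin at the centre of its underside. A slot 13 mm wide runs along its y through the top, from y = -115 to +105 mm; lips 7 mm thick, channel below them 36 mm wide, its floor 20 mm below the rail's top. A blue band crosses the rail at y = -125 mm. Over 40 N between T-nut and rail or keeper counts as forcing.
- slot_entry (a point): Where to drop the T-nut in: on the slot's middle line, level with the rail's top, at rail y = -85 mm (near the blue band; anywhere from y = -98 to -50 mm will do). Axes as the rail's.
- slot_middle (a point): Middle of the slot, level with the rail's top; axes as the rail's. A keeper is clamped inside the channel: from the blue end a 14 mm wide guide where the head only slides lengthwise, then a pocket where it can turn, then a solid stop. The pocket's centre lies anywhere from y = -30 to +70 mm; it is not measured and must be felt. Push with about 5 N; a hard push tips the nut.
- slot_far_end (a point): Far end of the slot (y = +105 mm), level with the rail's top. With the head's end on the stop the T-nut is 3.5 mm past the pocket's centre: ease it back 3.5 mm (2 to 5) and turn; elsewhere it jams after some 10 degrees. It turns only clockwise seen from above, to a rest at a quarter turn (up to 15 degrees of play beyond).
- glue_bottle: Bystander: small white glue bottle with red nozzle, 36 mm in diameter, 96 mm tall, origin at its underside.
- tape_yellow: Bystander: yellow tape roll lying flat, 60 mm in diameter, 18 mm high, origin at its underside.
- packet_purple: Bystander: purple packet, 58 x 85 x 17 mm, origin at its underside.
- tape_clear: Bystander: clear tape roll lying flat, 94 mm in diameter, 24 mm high, origin at its underside.
Things that resemble listed ones, but are neither listed nor needed, are in the scene too. Of the things that look like the twist_nut, the smallest one is meant.

How it is judged:
By the outcome, as a careful person would: the job done as asked, in the order asked, and still so for the second after the job is handed in, with the robot touching nothing.
It also fails if it takes over 61 s, if anything falls off the work surface, if the arm or the gripper's body presses on something with over 40 N, if the wrist force passes 120 N, or if a joint passes its speed limit or range.

### The arm

A 6-joint arm with a two-finger parallel gripper is mounted at the origin on a cart in front of the work surface, level with it; the furniture and walls round the work are solid. World frame = base frame: x ahead of the robot, y to its left, z up, the work surface at z = 0. Lengths are in m, angles in rad, forces in N, time in s.
With the tool pointing down it reaches from about 0.35 to 0.875 m from the base axis. Payload 4.2 kg.
Tool frame: the origin (TCP) lies where the fingers leave the gripper's body, on its centre line; the fingertips stand 70 mm ahead of it and the grasp point (between the pads) lies 51 mm ahead of it (grip_depth is the distance from the TCP to the grasp point, in m); x points along the fingers, z is the direction in which the jaws open and shut, and the axes are right-handed (so a half turn about x gives the same grasp; the last joint's range is limited). The gripper opens to 87 mm and grips with 3 to 60 N. Pads are 19 mm wide; open, the fingers measure 117 mm over their backs; the gripper's body (75 mm by 190 mm) begins 51 mm behind the grasp point.
Start: joints at [-0.983, 0.385, 0.008, 0, -1.194, -0.259], TCP at [0.202, -0.591, 0.292] pointing down, gripper open.
Joint ranges: [-3.14, 3.14], [-1.21, 2.06], [-1.07, 1.41], [-3.16, 2.05], [-2.99, -0.16], [-3.1, 3.1]. Speed limits (rad/s): [2.79, 2.79, 3.14, 3.14, 3.14, 3.14].

### API

Orientations are given as a unit quaternion [w, x, y, z].
In Python, from workcell import * gives the robot as it stands. The module is installed in compiled form; this text tells all that it offers.
- The arm moves only by the tool drive_tool, never from a script. Its argument "increments" is a list of rows, each an object with "jaw": the finger opening in m, from 0 to 0.087; "slide": the shift along the tool's x, y, z in m, a list of three; "turn": the turn about the tool's x in degrees. In form: [{"jaw": jaw, "slide": [tx, ty, tz], "turn": turn}, ...]. A call has 1 to 12 rows; each row is the pose to reach, as a shift and turn from the pose commanded when the call began, along the tool's axes at that moment; what a row does not reach only later rows make up. A row lasts 1/8 s, in which the tool goes at most 62.5 mm and 10.7 degrees, less where a joint would pass 70% of its speed; a pose out of reach is approached as far as the arm can. A call with a gripper value outside its range is refused whole. The fingers move at their own pace and stop on an object; "newtons" is the grip in N (left out, the last holds). Time passes only in rows, so rows that repeat a pose let the fingers close. It gives the time, the measured TCP pose, the force and the opening at its end, in the units of the state.
- get_obs(): the state, without advancing time (a new reading comes with each control period).
- snapshot(name): name is "scene" or "top" or "wrist"; returns a dict with "frame" (420x560x3 uint8, red, green, blue), "fx", "fy", "cx", "cy" (pixels), "k1" (the pictures are not rectified: a ray, as slopes to the right and down, at radius r is drawn at 1 + k1 r^2 times it, then the intrinsics apply), "R" (3x3) and "t" (3): a world point X has camera coordinates R X + t. Camera axes: x right, y down, z forward; pixel columns grow to the right and rows downward; lengths in m; the calibration is good to about 2 mm. A picture is of the moment at which its call begins. There is no depth.
- job_done(): hands the job in, once; it reports no verdict.
The state is a dict: "t": time; "q": joint angles; "qvel": joint speeds; "tau": joint torques, N m; "eef_pos": TCP position; "orientation": TCP orientation; "wrist_force": force on the tool from outside, world axes, zero at the start; "torque": the same for the moment, N m; "grip_width": finger opening in m.
Only numpy, scipy, OpenCV 4.12 (cv2) and the standard library are available. Lean on these libraries where they do the work, as an engineer would, in place of code of your own. Each camera call takes 0.05 s, during which the arm holds its last target. There are 200 camera calls.

## Working session

There is one attempt and no reset: what is moved stays moved. The work goes in short steps, Python scripts to look and compute and a tool call to move; the robot and the scene stay as the last step left them, time stands still between calls to the robot, and variables do not carry over. Pictures are saved under pics/ and viewed, about 8 in all and at most 12, crops included, and the job is handed in when it is done.

Besides the shell and the picture viewer there is one more tool, called after "Request:" by a JSON object that holds its "fn" and its "kwargs", one argument or row to a line. drive_tool: Moves the arm, as the interface text tells. Its arguments: {"type":"object","properties":{"increments":{"type":"array"},"newtons":{"type":"number"}},"required":["increments"]}

```bash
mkdir -p pics; python3 - <<'E'
from workcell import *
import cv2,numpy as np
o=get_obs();print(o)
for n in("scene","top"):
    s=snapshot(n);np.save(f"{n}.npy",s,allow_pickle=True)
    cv2.imwrite(f"pics/{n}1.png",cv2.cvtColor(s["frame"],cv2.COLOR_RGB2BGR))
    print(n,s["fx"],s["fy"],s["cx"],s["cy"],s["k1"],np.round(s["R"],3).tolist(),s["t"], -np.array(s["R"]).T@s["t"])
E
```

```text
{'t': 0.0, 'q': array([-9.83414758e-01,  3.85556069e-01,  6.65187317e-03, -4.88994282e-04,
       -1.19401915e+00, -2.58573639e-01]), 'qvel': array([ 0.0010357 , -0.0003029 ,  0.0025409 ,  0.0012311 , -0.00055224,
        0.00024884]), 'tau': array([-2.18412621e-03, -3.90660954e+01,  1.87411255e+01,  4.22020331e+00,
        1.10317284e-02, -2.06816735e-04]), 'eef_pos': array([ 0.2016855 , -0.59109363,  0.29117142]), 'orientation': array([ 0.41189436, -0.57440658,  0.41106062,  0.57569896]), 'wrist_force': array([-0.34685476,  0.24199756, -0.00502476]), 'torque': array([-0.02577071,  0.04178343,  0.01245758]), 'grip_width': 0.08715651364075518}
scene 449.24160062824546 449.24160062824546 284.1752975373738 214.52231680460528 -0.14346275521743646 [[0.868, -0.496, -0.005], [-0.278, -0.479, -0.833], [0.41, 0.725, -0.554]] [-0.54203504  0.14668553  1.01330466] [ 0.09599341 -0.9327468   0.68034818]
top 388.2904760247659 388.2904760247659 281.5202275203196 202.81354285608555 -0.059321591375694795 [[0.012, -1.0, 0.024], [-0.994, -0.014, -0.106], [0.107, -0.023, -0.994]] [-0.15371469  0.51901789  1.12330589] [ 0.39800039 -0.12106182  1.17548442]
```

View pics/scene1.png

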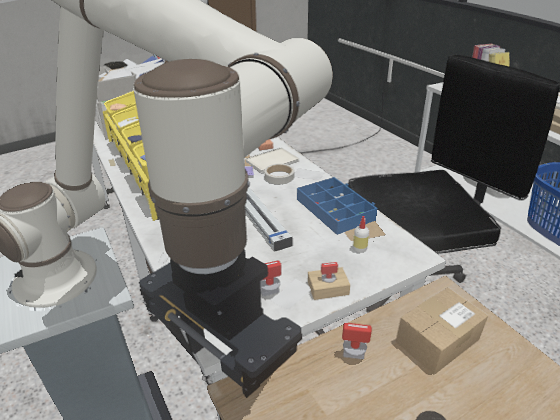

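View pics/top1.png

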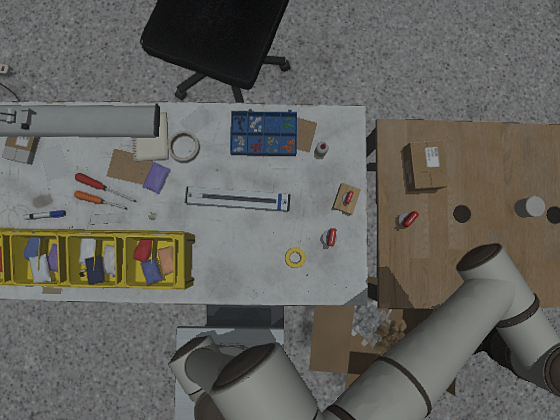

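The scene shows three red T-nuts, in the top view at (330,237) loose on the bench, at (348,197) in the wooden holder, and at (408,219) on the other table. I choose the one in the holder because it is the smallest and matches the description. The rail runs from (187,195) to (290,203), with its blue band at about (281,202).

```bash
cat > h.py <<'E'
import numpy as np,cv2
def load(n): return np.load(n+".npy",allow_pickle=True).item()
def K(s): return np.array([[s["fx"],0,s["cx"]],[0,s["fy"],s["cy"]],[0,0,1.]]),np.array([s["k1"],0,0,0,0.])
def px2w(s,uv,z):
    k,d=K(s);uv=np.array(uv,float).reshape(-1,1,2)
    p=cv2.undistortPoints(uv,k,d,criteria=(3,50,1e-10)).reshape(-1,2);R=np.array(s["R"]);c=-R.T@s["t"]
    r=np.c_[p,np.ones(len(p))]@R
    return c+r*((z-c[2])/r[:,2])[:,None]
def w2px(s,X):
    k,d=K(s);return cv2.projectPoints(np.array(X,float).reshape(-1,1,3),cv2.Rodrigues(np.array(s["R"]))[0],np.array(s["t"],float),k,d)[0].reshape(-1,2)
def crop(s,u,v,w,h,f,name):
    c=s["frame"][v:v+h,u:u+w,::-1];cv2.imwrite(name,cv2.resize(c,None,fx=f,fy=f,interpolation=cv2.INTER_CUBIC))
E
python3 - <<'E'
from h import *
s=load("top")
a=s["frame"][180:215,178:298,::-1];b=s["frame"][170:255,310:370,::-1]
A=cv2.resize(a,None,fx=6.5,fy=6.5,interpolation=2);B=cv2.resize(b,None,fx=4,fy=4,interpolation=2)
c=np.zeros((228+340,780,3),np.uint8);c[:A.shape[0],:780]=A[:228,:780];c[228:228+340,:240]=B
t=load("scene")["frame"][255:305,255:365,::-1];T=cv2.resize(t,None,fx=4.5,fy=4.5,interpolation=2);c[228:228+225,260:260+495]=T
cv2.imwrite("pics/crop1.png",c)
print(px2w(s,[[187,195],[290,203],[281,202]],.026),px2w(s,[[348,197]],.07))
E
```

```text
Traceback (most recent call last):
  File "h.py", line 6, in px2w
    p=cv2.undistortPoints(uv,k,d,criteria=(3,50,1e-10)).reshape(-1,2);R=np.array(s["R"]);c=-R.T@s["t"]
      ~~~~~~~~~~~~~~~~~~~^^^^^^^^^^^^^^^^^^^^^^^^^^^^^^
cv2.error: OpenCV(4.12.0) :-1: error: (-5:Bad argument) in function 'undistortPoints'
> Overload resolution failed:
>  - undistortPoints() got an unexpected keyword argument 'criteria'
>  - undistortPoints() got an unexpected keyword argument 'criteria'
```

View pics/crop1.png

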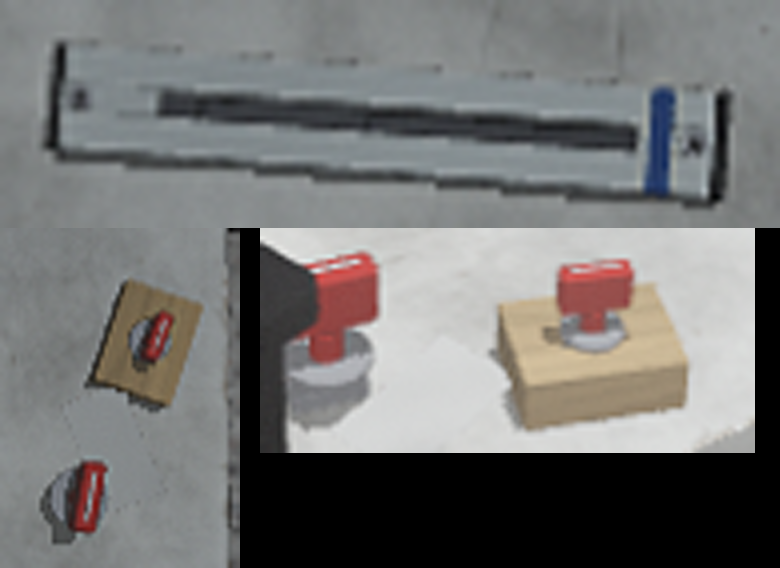

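The crop confirms it: the nut in the holder (white line centre at crop (159,336)) is clearly smaller than the loose one. The slot ends are at crop (162,102) and (636,137).

```bash
sed -i 's/cv2.undistortPoints(uv,k,d,criteria=(3,50,1e-10))/cv2.undistortPointsIter(uv,k,d,None,None,(3,50,1e-10))/' h.py
python3 - <<'E'
from h import *
from scipy.spatial.transform import Rotation as Ro
s=load("top")
a=lambda p:[178+p[0]/6.5-.42,180+p[1]/6.5-.42]
b=lambda p:[310+p[0]/4-.37,170+(p[1]-228)/4-.37]
S=px2w(s,[a((160,102)),a((637,137))],.026);d=S[0]-S[1];print("slot",S.round(4),np.linalg.norm(d),np.degrees(np.arctan2(d[1],d[0])))
C=px2w(s,[b(p) for p in((126,281),(203,303),(166,408),(90,385))],.03);print("caddy",C.round(4),C.mean(0),[np.linalg.norm(C[i]-C[i-1]).round(4) for i in range(4)])
for e in((C[0]-C[3]),(C[1]-C[2])):print(np.degrees(np.arctan2(e[1],e[0])))
H=px2w(s,[b((164,316)),b((154,356)),b((159,336))],.07);e=H[0]-H[1];print("handle",H,np.degrees(np.arctan2(e[1],e[0])))
t=load("scene");print("scene handle",px2w(t,[[255+(596-260)/4.5-.4,255+(266-228)/4.5-.4]],.07))
from workcell import *
o=get_obs();q=o["orientation"];print(Ro.from_quat(q[[1,2,3,0]]).as_matrix().round(3))
E
```

```text
slot [[ 0.5406  0.0894  0.026 ]
 [ 0.5275 -0.1293  0.026 ]] 0.21908402586438963 86.59299242990964
caddy [[ 0.5836 -0.3252  0.03  ]
 [ 0.5678 -0.3833  0.03  ]
 [ 0.4885 -0.3547  0.03  ]
 [ 0.5049 -0.2978  0.03  ]] [ 0.53619417 -0.34022515  0.03      ] [np.float64(0.0833), np.float64(0.0602), np.float64(0.0844), np.float64(0.0592)]
-19.16731361544422
-19.825031563676184
handle [[ 0.55196091 -0.34554807  0.07      ]
 [ 0.52276627 -0.33805765  0.07      ]
 [ 0.53734062 -0.34179494  0.07      ]] -14.389882508457905
scene handle [[ 0.53859161 -0.3429598   0.07      ]]
[[-0.001 -0.946 -0.323]
 [ 0.002 -0.323  0.946]
 [-1.     0.     0.002]]
```

Request:
{"fn": "drive_tool", "kwargs": {
  "increments": [
    {"jaw": 0.05,"slide": [0,-0.06,0.02],"turn": 8},
    {"jaw": 0.05,"slide": [0,-0.11,0.036],"turn": 16},
    {"jaw": 0.05,"slide": [0,-0.165,0.053],"turn": 24},
    {"jaw": 0.05,"slide": [0,-0.22,0.071],"turn": 32},
    {"jaw": 0.05,"slide": [0,-0.275,0.089],"turn": 36},
    {"jaw": 0.05,"slide": [0.02,-0.33,0.107],"turn": 36},
    {"jaw": 0.05,"slide": [0.05,-0.38,0.123],"turn": 36},
    {"jaw": 0.05,"slide": [0.08,-0.398,0.128],"turn": 36},
    {"jaw": 0.05,"slide": [0.1,-0.398,0.128],"turn": 36},
    {"jaw": 0.05,"slide": [0.1,-0.398,0.128],"turn": 36},
    {"jaw": 0.05,"slide": [0.1,-0.398,0.128],"turn": 36}
  ],
  "newtons": 15
}}

```text
t: 1.48
eef_pos: [0.5374, -0.3423, 0.1931]
orientation: [0.569, -0.42, 0.569, 0.419]
wrist_force: [0.1, 0.1, 0.2]
grip_width: 0.0501
```

```bash
cat >> h.py <<'E'
def look(n,f):
    from workcell import snapshot
    s=snapshot(n);np.save(f+".npy",s,allow_pickle=True);cv2.imwrite(f"pics/{f}.png",s["frame"][:,:,::-1]);return s
def plan(xyz,yawz):
    "slide/turn to bring TCP to xyz with tool z at azimuth yawz (deg), tool x down"
    from workcell import get_obs
    from scipy.spatial.transform import Rotation as Ro
    o=get_obs();R=Ro.from_quat(o["orientation"][[1,2,3,0]]).as_matrix();y=np.degrees(np.arctan2(R[1,2],R[0,2]))
    print("t",o["t"].__round__(2),"pos",o["eef_pos"].round(4),"yawz",y.round(2),"w",o["grip_width"],"F",o["wrist_force"].round(2),"down",R[:,0].round(4))
    print("slide",(R.T@(np.array(xyz)-o["eef_pos"])).round(4),"turn",((y-yawz+180)%360-180).round(2))
E
python3 - <<'E'
from h import *
plan([.537,-.341,.109],73)
s=look("wrist","w1");print(w2px(s,[[.537,-.341,.07]]))
look("scene","s2");look("top","t2")
E
```

```text
t 1.48 pos [ 0.5374 -0.3423  0.1931] yawz 72.83 w 0.05010761357670818 F [0.12 0.1  0.17] down [ 9.e-04 -8.e-04 -1.e+00]
slide [0.0841 0.0008 0.0011] turn -0.17
[[278.46174601 223.11915173]]
```

View pics/w1.png

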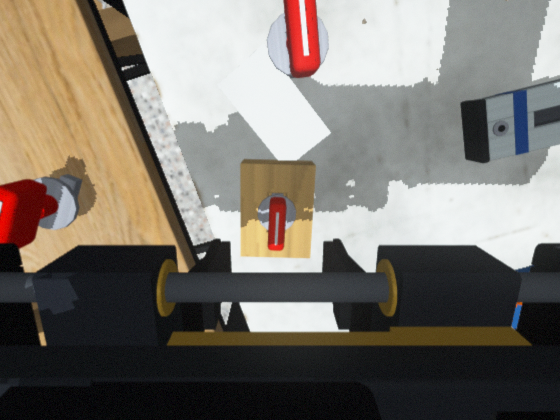

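The wrist view shows the small nut's white line from (278,200) to (276,244), close to the predicted (278,223). I'll check the grip pose from these pixels.

```bash
python3 - <<'E'
from h import *
s=load("w1")
crop(s,235,155,90,110,5,"pics/w1c.png")
H=px2w(s,[[278.3,200],[276,244]],.07);e=H[1]-H[0];print(H,H.mean(0),np.degrees(np.arctan2(e[1],e[0])),np.linalg.norm(e))
E
```

```text
[[ 0.52092912 -0.3361835   0.07      ]
 [ 0.55153164 -0.34730695  0.07      ]] [ 0.53623038 -0.34174522  0.07      ] -19.975271942021042 0.0325614155961214
```

View pics/w1c.png

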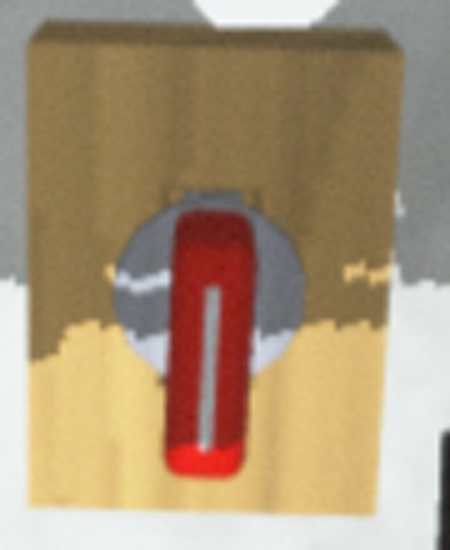

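```bash
python3 - <<'E'
from h import *
plan([.5385,-.3428,.110],71)
E
```

```text
t 1.62 pos [ 0.5374 -0.3423  0.1936] yawz 72.81 w 0.04998533418071349 F [ 0.47 -0.21  0.57] down [ 2.2e-03 -9.0e-04 -1.0e+00]
slide [ 0.0836 -0.001  -0.0001] turn 1.81
```

Request:
{"fn": "drive_tool", "kwargs": {
  "increments": [
    {"jaw": 0.05,"slide": [0.03,-0.001,0],"turn": 1.8},
    {"jaw": 0.05,"slide": [0.06,-0.001,0],"turn": 1.8},
    {"jaw": 0.05,"slide": [0.076,-0.001,0],"turn": 1.8},
    {"jaw": 0.05,"slide": [0.083,-0.001,0],"turn": 1.8},
    {"jaw": 0.05,"slide": [0.083,-0.001,0],"turn": 1.8},
    {"jaw": 0.03,"slide": [0.083,-0.001,0],"turn": 1.8},
    {"jaw": 0.015,"slide": [0.083,-0.001,0],"turn": 1.8},
    {"jaw": 0.006,"slide": [0.083,-0.001,0],"turn": 1.8},
    {"jaw": 0.006,"slide": [0.083,-0.001,0],"turn": 1.8},
    {"jaw": 0.006,"slide": [0.083,-0.001,0],"turn": 1.8},
    {"jaw": 0.006,"slide": [0.083,-0.001,0],"turn": 1.8}
  ],
  "newtons": 15
}}

```text
t: 3.0
eef_pos: [0.5382, -0.3422, 0.1094]
orientation: [0.576, -0.411, 0.576, 0.411]
wrist_force: [-0.4, 0.6, 1.1]
grip_width: 0.0117
```

Request:
{"fn": "drive_tool", "kwargs": {
  "increments": [
    {"jaw": 0.006,"slide": [-0.02,0,0],"turn": 0},
    {"jaw": 0.006,"slide": [-0.05,0,0],"turn": 0},
    {"jaw": 0.006,"slide": [-0.09,0,0],"turn": 0},
    {"jaw": 0.006,"slide": [-0.09,0,0],"turn": 0}
  ],
  "newtons": 30
}}

```text
t: 3.5
eef_pos: [0.5397, -0.3428, 0.203]
orientation: [0.577, -0.413, 0.574, 0.409]
wrist_force: [1.1, -0.6, -1.2]
grip_width: 0.0117
```

```bash
python3 - <<'E'
from h import *
plan([.5293,-.0997,.165],176.6)
E
```

```text
t 3.5 pos [ 0.5397 -0.3428  0.203 ] yawz 71.06 w 0.011682160060786173 F [ 1.13 -0.64 -1.22] down [ 0.0069 -0.003  -1.    ]
slide [0.0372 0.089  0.2266] turn -105.54
```

Request:
{"fn": "drive_tool", "kwargs": {
  "increments": [
    {"jaw": 0.006,"slide": [0,0.009,0.022],"turn": -10},
    {"jaw": 0.006,"slide": [0,0.022,0.055],"turn": -20},
    {"jaw": 0.006,"slide": [0,0.038,0.097],"turn": -30.5},
    {"jaw": 0.006,"slide": [0,0.054,0.139],"turn": -41},
    {"jaw": 0.006,"slide": [0,0.071,0.181],"turn": -51.5},
    {"jaw": 0.006,"slide": [0.01,0.083,0.212],"turn": -62},
    {"jaw": 0.006,"slide": [0.02,0.089,0.227],"turn": -72.5},
    {"jaw": 0.006,"slide": [0.03,0.089,0.227],"turn": -83},
    {"jaw": 0.006,"slide": [0.035,0.089,0.227],"turn": -93.5},
    {"jaw": 0.006,"slide": [0.035,0.089,0.227],"turn": -102},
    {"jaw": 0.006,"slide": [0.035,0.089,0.227],"turn": -105.5},
    {"jaw": 0.006,"slide": [0.035,0.089,0.227],"turn": -105.5}
  ],
  "newtons": 30
}}

```text
t: 5.0
eef_pos: [0.527, -0.0985, 0.1632]
orientation: [0.022, -0.706, 0.022, 0.708]
wrist_force: [-0.6, 0.4, -1.6]
grip_width: 0.0115
```

```bash
python3 - <<'E'
from h import *
plan([.5293,-.0997,.165],176.6)
s=look("wrist","w3")
print(w2px(s,[[.5275,-.1293,.026],[.5406,.0894,.026]]))
look("scene","s3");look("top","t3")
E
```

```text
t 5.0 pos [ 0.527  -0.0985  0.1632] yawz 176.48 w 0.011467677082619416 F [-0.55  0.4  -1.58] down [-2.2e-03  1.0e-04 -1.0e+00]
slide [-0.0018  0.001  -0.0024] turn -0.12
[[274.20510672 180.0386865 ]
 [275.03255528 418.90228688]]
```

View pics/w3.png

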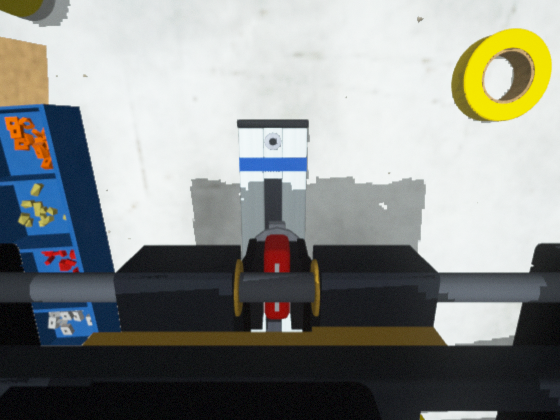

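The nut is in the jaws over the rail. The slot end is at (273,178), within about 1 px of the prediction. I'll zoom in for lateral alignment.

```bash
python3 - <<'E'
from h import *
s=load("w3")
crop(s,225,110,100,75,7.5,"pics/a.png");crop(s,235,210,80,110,5,"pics/b.png")
a=cv2.imread("pics/a.png")
crop(s,230,110,90,120,5,"pics/w3c.png")
c=cv2.imread("pics/w3c.png");b=cv2.imread("pics/b.png");h=np.zeros((600,800-0,3),np.uint8);c=c[:, :430];h[:,:c.shape[1]]=c[:600];h[:550,430:800]=b[:, 0:370];cv2.imwrite("pics/w3c.png",h)
g=s["frame"].mean(2)
for v in(135,145,150,185,195,205):
    r=g[v,228:320];print(v,r.astype(int).tolist() if v in(145,195) else '')
E
```

```text
135 
145 [237, 236, 237, 238, 238, 236, 237, 237, 236, 235, 234, 235, 244, 244, 245, 245, 246, 245, 245, 245, 245, 244, 244, 242, 243, 243, 244, 244, 244, 243, 244, 244, 244, 242, 236, 200, 230, 216, 217, 215, 216, 209, 193, 176, 154, 160, 185, 196, 206, 208, 208, 198, 177, 230, 217, 240, 243, 243, 244, 245, 245, 245, 244, 244, 243, 242, 241, 240, 242, 243, 242, 242, 241, 242, 241, 242, 240, 238, 225, 212, 230, 231, 233, 232, 233, 234, 236, 236, 237, 237, 237, 238]
150 
185 
195 [142, 140, 142, 142, 144, 145, 149, 149, 151, 152, 157, 179, 151, 145, 154, 150, 150, 152, 151, 151, 153, 151, 153, 147, 150, 148, 148, 152, 153, 151, 152, 149, 150, 148, 147, 130, 89, 63, 58, 58, 60, 61, 58, 56, 61, 60, 61, 59, 61, 62, 58, 59, 62, 73, 132, 147, 150, 151, 151, 150, 149, 152, 150, 151, 149, 147, 146, 149, 151, 150, 152, 149, 149, 150, 152, 153, 146, 141, 155, 159, 157, 159, 157, 161, 159, 164, 159, 161, 159, 160, 158, 158]
205
```

View pics/w3c.png

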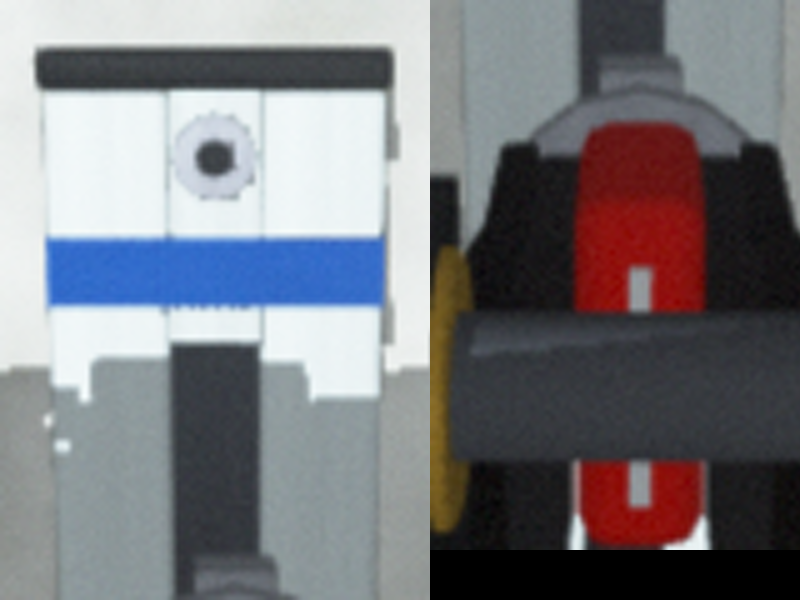

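```bash
python3 - <<'E'
from h import *
s=load("w3")
S=px2w(s,[[272.9,195],[272.5,180]],.026);print("slot",S)
H=px2w(s,[[277,263],[277,308]],.1238);print("line",H)
T=px2w(s,[[277.3,249],[277.5,318.]],.1238);print("top ends",T,T.mean(0))
print("head",px2w(s,[[277.4,222]],.0748))
B=px2w(s,[[(45/5+230),110+270/5],[(384/5+230),110+270/5],[230+215/5,110+157/5]],.026);print("blue",B,B[:2].mean(0))
E=px2w(s,[[229.6+50/5,109.6+238/5],[229.6+50/5,109.6+304/5],[229.6+215/5,109.6+344/5]],.026);print("bluerows/slotend",E)
E
```

```text
slot [[ 0.52915588 -0.11827558  0.026     ]
 [ 0.52872873 -0.12940451  0.026     ]]
line [[ 0.52705555 -0.1100044   0.1238    ]
 [ 0.52844506 -0.08722639  0.1238    ]]
top ends [[ 0.52651404 -0.1167094   0.1238    ]
 [ 0.52853555 -0.08188516  0.1238    ]] [ 0.52752479 -0.09929728  0.1238    ]
head [[ 0.52642023 -0.11322892  0.0748    ]]
blue [[ 0.55182893 -0.14242411  0.026     ]
 [ 0.50355145 -0.13943991  0.026     ]
 [ 0.52660875 -0.15672282  0.026     ]] [ 0.52769019 -0.14093201  0.026     ]
bluerows/slotend [[ 0.55095846 -0.14720274  0.026     ]
 [ 0.55182387 -0.1378254   0.026     ]
 [ 0.52858099 -0.13056863  0.026     ]]
```

Request:
{"fn": "drive_tool", "kwargs": {
  "increments": [
    {"jaw": 0.006,"slide": [0.015,0,-0.0027],"turn": 0},
    {"jaw": 0.006,"slide": [0.034,0,-0.0027],"turn": 0},
    {"jaw": 0.006,"slide": [0.034,0,-0.0027],"turn": 0},
    {"jaw": 0.006,"slide": [0.034,0,-0.0027],"turn": 0}
  ]
}}

```text
t: 5.65
eef_pos: [0.5307, -0.0987, 0.1302]
orientation: [-0.021, 0.707, -0.021, -0.707]
wrist_force: [-1.0, 0.3, -0.8]
grip_width: 0.0117
```

```bash
python3 - <<'E'
from h import *
plan([.5297,-.0985,.1054],176.6)
s=look("wrist","w4")
crop(s,225,150,110,150,4,"pics/w4c.png")
look("scene","s4")
c=cv2.imread("pics/w4c.png");c=np.hstack([c,cv2.resize(load("s4")["frame"][170:270,200:290,::-1],(360,400))[:600] if 0 else np.vstack([cv2.resize(load("s4")["frame"][180:260,215:295,::-1],(340,340),interpolation=2),np.zeros((260,340,3),np.uint8)])]);cv2.imwrite("pics/w4c.png",c)
g=s["frame"].mean(2)
for v in(170,180,190,200):print(v,g[v,258:292].astype(int).tolist())
E
```

```text
t 5.65 pos [ 0.5307 -0.0987  0.1302] yawz 176.54 w 0.011730838569654109 F [-0.95  0.28 -0.79] down [ 0.e+00 -2.e-04 -1.e+00]
slide [ 0.0248 -0.0002  0.001 ] turn -0.06
170 [121, 118, 116, 118, 116, 118, 116, 116, 121, 122, 122, 117, 123, 118, 118, 124, 122, 119, 117, 119, 118, 119, 119, 118, 119, 118, 118, 122, 121, 117, 119, 121, 113, 117]
180 [231, 231, 229, 229, 230, 229, 228, 220, 176, 163, 187, 167, 188, 216, 172, 174, 218, 185, 176, 221, 202, 202, 219, 223, 220, 221, 222, 222, 225, 220, 215, 196, 214, 225]
190 [153, 149, 153, 149, 151, 151, 152, 148, 147, 135, 97, 65, 66, 63, 60, 64, 62, 65, 62, 62, 61, 63, 63, 62, 63, 60, 62, 64, 64, 62, 95, 185, 234, 241]
200 [152, 148, 148, 148, 150, 153, 152, 147, 145, 131, 99, 67, 60, 62, 56, 60, 60, 58, 59, 56, 61, 60, 61, 59, 60, 62, 63, 62, 62, 63, 79, 124, 147, 149]
```

View pics/w4c.png

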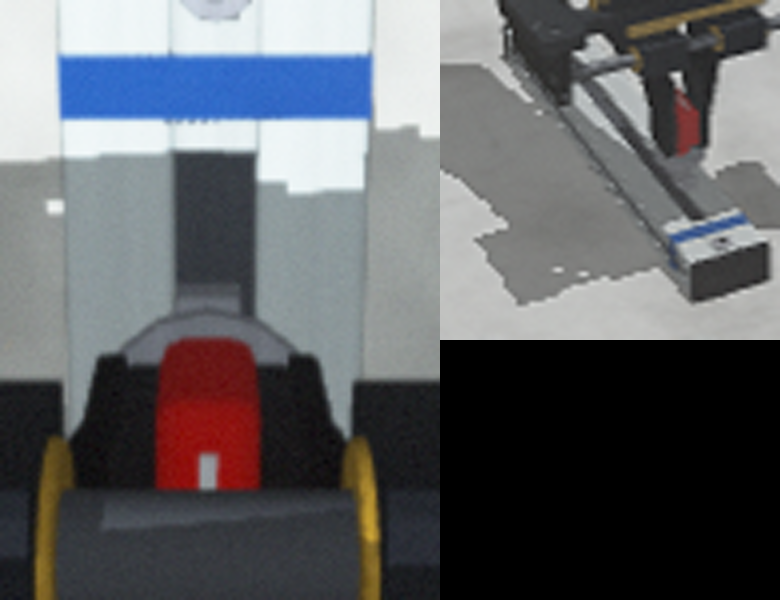

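```bash
python3 - <<'E'
from h import *
s=load("w4")
S=px2w(s,[[278.4,190],[278.4,200]],.026);print("slot",S)
print("head",px2w(s,[[277.0,223],[269,223],[285,223]],.0418));print("line",px2w(s,[[276.9,265]],.0908))
E
```

```text
slot [[ 0.52868589 -0.12926103  0.026     ]
 [ 0.5290627  -0.12283404  0.026     ]]
head [[ 0.53057165 -0.11287421  0.0418    ]
 [ 0.53529024 -0.1131589   0.0418    ]
 [ 0.52585304 -0.11258953  0.0418    ]]
line [[ 0.53092526 -0.10926646  0.0908    ]]
```

Request:
{"fn": "drive_tool", "kwargs": {
  "increments": [
    {"jaw": 0.006,"slide": [0,0,0.001],"turn": 0},
    {"jaw": 0.006,"slide": [0.004,0,0.001],"turn": 0},
    {"jaw": 0.006,"slide": [0.008,0,0.001],"turn": 0},
    {"jaw": 0.006,"slide": [0.01,0,0.001],"turn": 0},
    {"jaw": 0.006,"slide": [0.01,0,0.001],"turn": 0}
  ]
}}

```text
t: 6.38
eef_pos: [0.5293, -0.0987, 0.1199]
orientation: [0.021, -0.707, 0.021, 0.707]
wrist_force: [0.3, -0.1, -0.5]
grip_width: 0.0112
```

Request:
{"fn": "drive_tool", "kwargs": {
  "increments": [
    {"jaw": 0.006,"slide": [0.003,0,0],"turn": 0},
    {"jaw": 0.006,"slide": [0.006,0,0],"turn": 0},
    {"jaw": 0.006,"slide": [0.009,0,0],"turn": 0},
    {"jaw": 0.006,"slide": [0.011,0,0],"turn": 0},
    {"jaw": 0.006,"slide": [0.012,0,0],"turn": 0}
  ]
}}

```text
t: 7.0
eef_pos: [0.5294, -0.0986, 0.1081]
orientation: [0.021, -0.707, 0.021, 0.707]
wrist_force: [0.6, 0.1, -1.1]
grip_width: 0.0116
```

Request:
{"fn": "drive_tool", "kwargs": {
  "increments": [
    {"jaw": 0.006,"slide": [0.001,0,0],"turn": 0},
    {"jaw": 0.006,"slide": [0.002,0,0],"turn": 0},
    {"jaw": 0.006,"slide": [0.0025,0,0],"turn": 0},
    {"jaw": 0.006,"slide": [0.0025,0,0],"turn": 0}
  ]
}}

```text
t: 7.5
eef_pos: [0.5294, -0.0986, 0.1058]
orientation: [-0.021, 0.707, -0.021, -0.707]
wrist_force: [-0.5, -0.2, -1.6]
grip_width: 0.0117
```

Request:
{"fn": "drive_tool", "kwargs": {
  "increments": [
    {"jaw": 0.006,"slide": [0.0007,0,0],"turn": 0},
    {"jaw": 0.006,"slide": [0.0007,0,0],"turn": 0}
  ]
}}

```text
t: 7.75
eef_pos: [0.5295, -0.0986, 0.1053]
orientation: [-0.021, 0.707, -0.021, -0.707]
wrist_force: [-0.9, 0.7, 0.9]
grip_width: 0.0115
```

Request:
{"fn": "drive_tool", "kwargs": {
  "increments": [
    {"jaw": 0.006,"slide": [-0.0006,0,0],"turn": 0},
    {"jaw": 0.006,"slide": [-0.0006,-0.004,0],"turn": 0},
    {"jaw": 0.006,"slide": [-0.0006,-0.009,0],"turn": 0},
    {"jaw": 0.006,"slide": [-0.0006,-0.014,0],"turn": 0},
    {"jaw": 0.006,"slide": [-0.0006,-0.019,0],"turn": 0},
    {"jaw": 0.006,"slide": [-0.0006,-0.024,0],"turn": 0},
    {"jaw": 0.006,"slide": [-0.0006,-0.027,0],"turn": 0},
    {"jaw": 0.006,"slide": [-0.0006,-0.03,0],"turn": 0},
    {"jaw": 0.006,"slide": [-0.0006,-0.03,0],"turn": 0}
  ],
  "newtons": 10
}}

```text
t: 8.88
eef_pos: [0.5313, -0.0685, 0.1057]
orientation: [-0.021, 0.707, -0.021, -0.707]
wrist_force: [-0.0, 1.3, -0.8]
grip_width: 0.0119
```

Request:
{"fn": "drive_tool", "kwargs": {
  "increments": [
    {"jaw": 0.006,"slide": [0,-0.002,0],"turn": 0},
    {"jaw": 0.006,"slide": [0,-0.004,0],"turn": 0},
    {"jaw": 0.006,"slide": [0,-0.006,0],"turn": 0},
    {"jaw": 0.006,"slide": [0,-0.008,0],"turn": 0},
    {"jaw": 0.006,"slide": [0,-0.01,0],"turn": 0},
    {"jaw": 0.006,"slide": [0,-0.012,0],"turn": 0},
    {"jaw": 0.006,"slide": [0,-0.014,0],"turn": 0},
    {"jaw": 0.006,"slide": [0,-0.016,0],"turn": 0}
  ]
}}

```text
t: 9.88
eef_pos: [0.5322, -0.0526, 0.1057]
orientation: [-0.021, 0.707, -0.021, -0.707]
wrist_force: [-0.7, -0.6, -1.2]
grip_width: 0.0119
```

Request:
{"fn": "drive_tool", "kwargs": {
  "increments": [
    {"jaw": 0.006,"slide": [0,-0.0015,0],"turn": 0},
    {"jaw": 0.006,"slide": [0,-0.003,0],"turn": 0},
    {"jaw": 0.006,"slide": [0,-0.0045,0],"turn": 0},
    {"jaw": 0.006,"slide": [0,-0.006,0],"turn": 0},
    {"jaw": 0.006,"slide": [0,-0.007,0],"turn": 0},
    {"jaw": 0.006,"slide": [0,-0.008,0],"turn": 0},
    {"jaw": 0.006,"slide": [0,-0.009,0],"turn": 0},
    {"jaw": 0.006,"slide": [0,-0.01,0],"turn": 0}
  ]
}}

```text
t: 10.88
eef_pos: [0.5328, -0.0427, 0.1057]
orientation: [-0.021, 0.707, -0.021, -0.707]
wrist_force: [-0.8, -0.3, -2.0]
grip_width: 0.0118
```

Request:
{"fn": "drive_tool", "kwargs": {
  "increments": [
    {"jaw": 0.006,"slide": [0,-0.001,0],"turn": 0},
    {"jaw": 0.006,"slide": [0,-0.002,0],"turn": 0},
    {"jaw": 0.006,"slide": [0,-0.003,0],"turn": 0},
    {"jaw": 0.006,"slide": [0,-0.004,0],"turn": 0}
  ]
}}

```text
t: 11.38
eef_pos: [0.533, -0.0387, 0.1057]
orientation: [0.021, -0.707, 0.021, 0.707]
wrist_force: [0.3, -0.1, -1.1]
grip_width: 0.0118
```

Request:
{"fn": "drive_tool", "kwargs": {
  "increments": [
    {"jaw": 0.006,"slide": [0,-0.001,0],"turn": 0},
    {"jaw": 0.006,"slide": [0,-0.002,0],"turn": 0},
    {"jaw": 0.006,"slide": [0,-0.003,0],"turn": 0},
    {"jaw": 0.006,"slide": [0,-0.004,0],"turn": 0},
    {"jaw": 0.006,"slide": [0,-0.005,0],"turn": 0},
    {"jaw": 0.006,"slide": [0,-0.006,0],"turn": 0}
  ],
  "newtons": 7
}}

```text
t: 12.12
eef_pos: [0.5334, -0.0327, 0.1056]
orientation: [0.021, -0.707, 0.021, 0.707]
wrist_force: [-0.0, 0.7, -1.0]
grip_width: 0.0116
```

Request:
{"fn": "drive_tool", "kwargs": {
  "increments": [
    {"jaw": 0.006,"slide": [0,-0.001,0],"turn": 0},
    {"jaw": 0.006,"slide": [0,-0.002,0],"turn": 0},
    {"jaw": 0.006,"slide": [0,-0.003,0],"turn": 0},
    {"jaw": 0.006,"slide": [0,-0.004,0],"turn": 0},
    {"jaw": 0.006,"slide": [0,-0.005,0],"turn": 0},
    {"jaw": 0.006,"slide": [0,-0.006,0],"turn": 0}
  ]
}}

```text
t: 12.88
eef_pos: [0.5338, -0.0267, 0.1056]
orientation: [0.021, -0.707, 0.021, 0.707]
wrist_force: [-0.1, 0.8, -1.1]
grip_width: 0.0117
```

Request:
{"fn": "drive_tool", "kwargs": {
  "increments": [
    {"jaw": 0.006,"slide": [0,-0.001,0],"turn": 0},
    {"jaw": 0.006,"slide": [0,-0.002,0],"turn": 0},
    {"jaw": 0.006,"slide": [0,-0.003,0],"turn": 0},
    {"jaw": 0.006,"slide": [0,-0.004,0],"turn": 0},
    {"jaw": 0.006,"slide": [0,-0.005,0],"turn": 0},
    {"jaw": 0.006,"slide": [0,-0.006,0],"turn": 0}
  ]
}}

```text
t: 13.62
eef_pos: [0.5341, -0.0207, 0.1056]
orientation: [0.021, -0.707, 0.021, 0.707]
wrist_force: [-0.0, -1.3, -0.4]
grip_width: 0.0119
```

Request:
{"fn": "drive_tool", "kwargs": {
  "increments": [
    {"jaw": 0.006,"slide": [0,-0.001,0],"turn": 0},
    {"jaw": 0.006,"slide": [0,-0.002,0],"turn": 0},
    {"jaw": 0.006,"slide": [0,-0.003,0],"turn": 0},
    {"jaw": 0.006,"slide": [0,-0.004,0],"turn": 0},
    {"jaw": 0.006,"slide": [0,-0.005,0],"turn": 0},
    {"jaw": 0.006,"slide": [0,-0.006,0],"turn": 0}
  ]
}}

```text
t: 14.38
eef_pos: [0.5346, -0.0149, 0.1062]
orientation: [-0.021, 0.707, -0.021, -0.707]
wrist_force: [-1.4, -4.0, 5.5]
grip_width: 0.0117
```

Request:
{"fn": "drive_tool", "kwargs": {
  "increments": [
    {"jaw": 0.006,"slide": [0,0.001,0],"turn": 0},
    {"jaw": 0.006,"slide": [0,0.002,0],"turn": 0},
    {"jaw": 0.006,"slide": [0,0.0025,0],"turn": 0},
    {"jaw": 0.006,"slide": [0,0.0025,0],"turn": 0}
  ]
}}

```text
t: 14.88
eef_pos: [0.5346, -0.0169, 0.1056]
orientation: [-0.021, 0.707, -0.021, -0.707]
wrist_force: [-0.8, 1.9, 1.5]
grip_width: 0.0121
```

```bash
python3 - <<'E'
from h import *
plan([.5346,-.015,.1056],176.6)
s=look("wrist","w5");t=look("scene","s5")
a=cv2.resize(s["frame"][200:330,235:325,::-1],None,fx=4.4,fy=4.4,interpolation=2)
p=w2px(t,[[.534,-.017,.06]])[0].astype(int);print(p)
b=cv2.resize(t["frame"][p[1]-45:p[1]+45,p[0]-45:p[0]+45,::-1],(400,400),interpolation=2)
h=np.zeros((572,800,3),np.uint8);h[:a.shape[0],:396]=a[:572];h[:400,400:]=b;cv2.imwrite("pics/c5.png",h)
E
```

```text
t 14.88 pos [ 0.5346 -0.0169  0.1056] yawz 176.55 w 0.01205715468332011 F [-0.78  1.93  1.46] down [ 7.e-04  5.e-04 -1.e+00]
slide [-0.     -0.0019  0.0001] turn -0.05
[257 197]
```

View pics/c5.png

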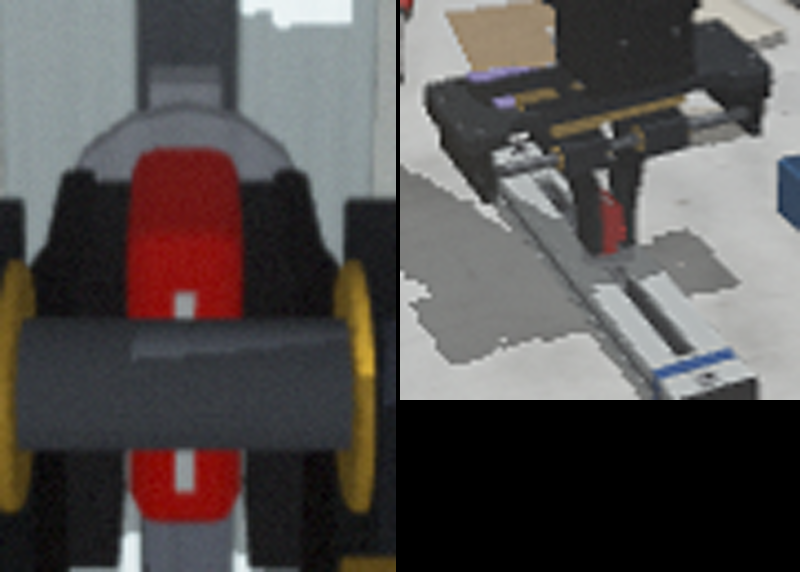

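The view shows the nut tipped about 5° in the light grip, its head lagging, so the head has met something at about rail y = 0. I'll let go so it stands up on its flange, then regrip firmly and feel for the stop in small steps.

Request:
{"fn": "drive_tool", "kwargs": {
  "increments": [
    {"jaw": 0.02,"slide": [0,0,0],"turn": 0},
    {"jaw": 0.024,"slide": [0,0,0],"turn": 0},
    {"jaw": 0.024,"slide": [0,0,0],"turn": 0},
    {"jaw": 0.024,"slide": [0,0,0],"turn": 0},
    {"jaw": 0.006,"slide": [0,0,0],"turn": 0},
    {"jaw": 0.006,"slide": [0,0,0],"turn": 0},
    {"jaw": 0.006,"slide": [0,0,0],"turn": 0},
    {"jaw": 0.006,"slide": [0,0,0],"turn": 0}
  ],
  "newtons": 25
}}

```text
t: 15.98
eef_pos: [0.5344, -0.0173, 0.1057]
orientation: [-0.021, 0.707, -0.021, -0.707]
wrist_force: [0.3, -1.4, -0.1]
grip_width: 0.0118
```

Request:
{"fn": "drive_tool", "kwargs": {
  "increments": [
    {"jaw": 0.006,"slide": [-0.0003,0.001,0],"turn": 0},
    {"jaw": 0.006,"slide": [-0.0003,0.002,0],"turn": 0},
    {"jaw": 0.006,"slide": [-0.0003,0.002,0],"turn": 0}
  ]
}}

```text
t: 16.35
eef_pos: [0.5341, -0.0194, 0.1058]
orientation: [0.021, -0.707, 0.021, 0.707]
wrist_force: [0.3, -0.1, -1.5]
grip_width: 0.0116
```

Request:
{"fn": "drive_tool", "kwargs": {
  "increments": [
    {"jaw": 0.006,"slide": [0,-0.0005,0],"turn": 0},
    {"jaw": 0.006,"slide": [0,-0.001,0],"turn": 0}
  ]
}}

```text
t: 16.6
eef_pos: [0.5343, -0.0182, 0.1059]
orientation: [0.021, -0.707, 0.021, 0.707]
wrist_force: [0.4, 0.2, -0.3]
grip_width: 0.0117
```

Request:
{"fn": "drive_tool", "kwargs": {
  "increments": [
    {"jaw": 0.006,"slide": [0,-0.0005,0],"turn": 0},
    {"jaw": 0.006,"slide": [0,-0.001,0],"turn": 0}
  ]
}}

```text
t: 16.85
eef_pos: [0.5343, -0.0172, 0.106]
orientation: [0.021, -0.707, 0.021, 0.707]
wrist_force: [-0.1, -0.8, -1.6]
grip_width: 0.0117
```

Request:
{"fn": "drive_tool", "kwargs": {
  "increments": [
    {"jaw": 0.006,"slide": [0,-0.0005,0],"turn": 0},
    {"jaw": 0.006,"slide": [0,-0.001,0],"turn": 0}
  ]
}}

```text
t: 17.1
eef_pos: [0.5343, -0.0168, 0.106]
orientation: [0.021, -0.707, 0.022, 0.707]
wrist_force: [0.2, -4.5, -0.6]
grip_width: 0.0117
```

Request:
{"fn": "drive_tool", "kwargs": {
  "increments": [
    {"jaw": 0.006,"slide": [0,-0.0005,0],"turn": 0},
    {"jaw": 0.006,"slide": [0,-0.001,0],"turn": 0}
  ]
}}

```text
t: 17.35
eef_pos: [0.5344, -0.0164, 0.1061]
orientation: [0.021, -0.707, 0.022, 0.707]
wrist_force: [1.0, -6.9, 0.0]
grip_width: 0.0115
```

The stop is felt firmly at TCP y ≈ -0.0172 (Fy -4.5 N, then -6.9 N). Next I ease back about 3.5 mm, let it stand upright, regrip and check.

Request:
{"fn": "drive_tool", "kwargs": {
  "increments": [
    {"jaw": 0.006,"slide": [0,0.0015,0],"turn": 0},
    {"jaw": 0.006,"slide": [0,0.003,0],"turn": 0},
    {"jaw": 0.006,"slide": [0,0.005,0],"turn": 0},
    {"jaw": 0.006,"slide": [0,0.005,0],"turn": 0},
    {"jaw": 0.02,"slide": [0.0004,0.005,0],"turn": 0},
    {"jaw": 0.024,"slide": [0.0004,0.005,0],"turn": 0},
    {"jaw": 0.024,"slide": [0.0004,0.005,0],"turn": 0},
    {"jaw": 0.024,"slide": [0.0004,0.005,0],"turn": 0},
    {"jaw": 0.006,"slide": [0.0004,0.005,0],"turn": 0},
    {"jaw": 0.006,"slide": [0.0004,0.005,0],"turn": 0},
    {"jaw": 0.006,"slide": [0.0004,0.005,0],"turn": 0},
    {"jaw": 0.006,"slide": [0.0004,0.005,0],"turn": 0}
  ]
}}

```text
t: 18.85
eef_pos: [0.5341, -0.0203, 0.1056]
orientation: [0.021, -0.707, 0.021, 0.707]
wrist_force: [-0.4, -0.2, -0.1]
grip_width: 0.0111
```

```bash
python3 - <<'E'
from h import *
plan([.5343,-.0205,.1056],176.6)
s=look("wrist","w6")
a=cv2.resize(s["frame"][200:330,235:325,::-1],None,fx=4.4,fy=4.4,interpolation=2)
b=cv2.resize(load("w3")["frame"][200:330,235:325,::-1],None,fx=4.4,fy=4.4,interpolation=2)
cv2.imwrite("pics/c6.png",np.hstack([a,b]))
E
```

```text
t 18.85 pos [ 0.5341 -0.0203  0.1056] yawz 176.54 w 0.011139527507540435 F [-0.45 -0.22 -0.15] down [-0. -0. -1.]
slide [-0.      0.0002 -0.0002] turn -0.06
```

View pics/c6.png

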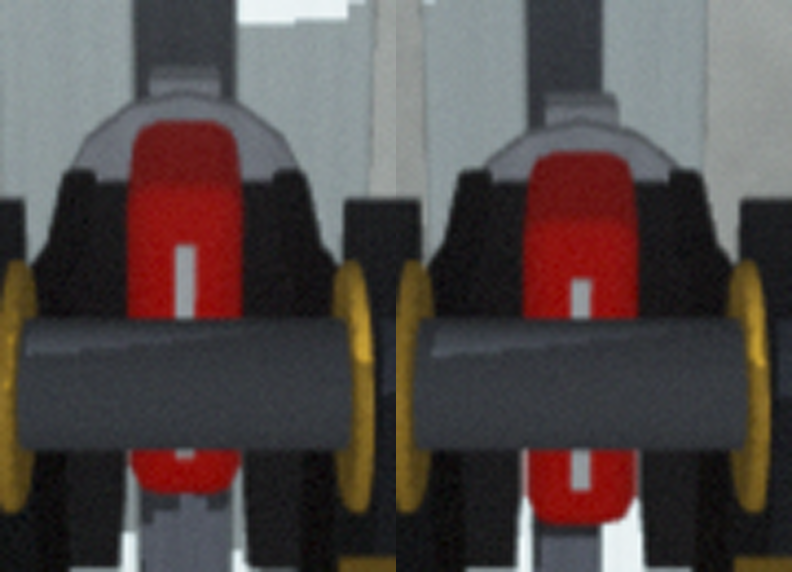

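The left half (now) shows the nut upright again, shaped like the right half (before insertion). It sits about 7 px (3.8 mm) further toward the blue end in the jaws. I'll recentre the jaws over it before turning.

Request:
{"fn": "drive_tool", "kwargs": {
  "increments": [
    {"jaw": 0.02,"slide": [0,0,0],"turn": 0},
    {"jaw": 0.024,"slide": [0,0,0],"turn": 0},
    {"jaw": 0.024,"slide": [0,0,0],"turn": 0},
    {"jaw": 0.024,"slide": [0,0.0045,0],"turn": 0},
    {"jaw": 0.024,"slide": [0,0.0045,0],"turn": 0},
    {"jaw": 0.006,"slide": [0,0.0045,0],"turn": 0},
    {"jaw": 0.006,"slide": [0,0.0045,0],"turn": 0},
    {"jaw": 0.006,"slide": [0,0.0045,0],"turn": 0},
    {"jaw": 0.006,"slide": [0,0.0045,0],"turn": 0},
    {"jaw": 0.006,"slide": [-0.0005,0.0045,0],"turn": 0},
    {"jaw": 0.006,"slide": [-0.0005,0.0045,0],"turn": 4},
    {"jaw": 0.006,"slide": [-0.0005,0.0045,0],"turn": 8}
  ],
  "newtons": 25
}}

```text
t: 20.4
eef_pos: [0.5337, -0.0247, 0.1059]
orientation: [0.071, -0.703, 0.071, 0.704]
wrist_force: [-0.8, 0.6, -1.6]
grip_width: 0.0119
```

```bash
python3 - <<'E'
from h import *
from workcell import *
plan([.5341,-.025,.1056],168.6);print(get_obs()["torque"])
E
```

```text
t 20.4 pos [ 0.5337 -0.0247  0.1059] yawz 168.4 w 0.01191587069550149 F [-0.8   0.59 -1.59] down [-5.e-04  0.e+00 -1.e+00]
slide [ 0.0003  0.0002 -0.0005] turn -0.2
[0.02021458 0.07227803 0.00249551]
```

Nothing resists so far. I'll turn to 25° in total and check.

Request:
{"fn": "drive_tool", "kwargs": {
  "increments": [
    {"jaw": 0.006,"slide": [0,0,0],"turn": 4},
    {"jaw": 0.006,"slide": [0,0,0],"turn": 8},
    {"jaw": 0.006,"slide": [0,0,0],"turn": 12}
  ]
}}

```text
t: 20.78
eef_pos: [0.5337, -0.0248, 0.1058]
orientation: [0.145, -0.692, 0.145, 0.692]
wrist_force: [-0.3, -0.1, -1.4]
grip_width: 0.012
```

```bash
python3 - <<'E'
from workcell import *
o=get_obs();print(o["torque"],o["wrist_force"],o["eef_pos"])
E
```

```text
[-0.00996308  0.07890287  0.00583959] [-0.28563099 -0.08847967 -1.35909141] [ 0.53369526 -0.02476902  0.1058355 ]
```

Request:
{"fn": "drive_tool", "kwargs": {
  "increments": [
    {"jaw": 0.006,"slide": [0,0,0],"turn": 7},
    {"jaw": 0.006,"slide": [0,0,0],"turn": 14},
    {"jaw": 0.006,"slide": [0,0,0],"turn": 21},
    {"jaw": 0.006,"slide": [0,0,0],"turn": 28},
    {"jaw": 0.006,"slide": [0,0,0],"turn": 35},
    {"jaw": 0.006,"slide": [0,0,0],"turn": 40}
  ]
}}

```text
t: 21.52
eef_pos: [0.5337, -0.0248, 0.1059]
orientation: [0.373, -0.601, 0.373, 0.601]
wrist_force: [0.2, 0.1, -0.8]
grip_width: 0.0122
```

```bash
python3 - <<'E'
from h import *
from workcell import *
plan([.5341,-.025,.1056],86.6);print(get_obs()["torque"])
E
```

```text
t 21.52 pos [ 0.5337 -0.0248  0.1059] yawz 116.36 w 0.012151275256085732 F [ 0.24  0.15 -0.78] down [-5.e-04  0.e+00 -1.e+00]
slide [ 0.0003 -0.0003 -0.0004] turn 29.76
[ 0.01106438 -0.01927836  0.00861409]
```

Request:
{"fn": "drive_tool", "kwargs": {
  "increments": [
    {"jaw": 0.006,"slide": [0,0,0],"turn": 7},
    {"jaw": 0.006,"slide": [0,0,0],"turn": 14},
    {"jaw": 0.006,"slide": [0,0,0],"turn": 21},
    {"jaw": 0.006,"slide": [0,0,0],"turn": 27},
    {"jaw": 0.006,"slide": [0,0,0],"turn": 31},
    {"jaw": 0.006,"slide": [0,0,0],"turn": 31}
  ]
}}

```text
t: 22.28
eef_pos: [0.5337, -0.0248, 0.1059]
orientation: [0.519, -0.48, 0.519, 0.48]
wrist_force: [-0.2, 0.4, -1.4]
grip_width: 0.0117
```

```bash
python3 - <<'E'
from h import *
from workcell import *
plan([.5341,-.025,.1056],86.6);print(get_obs()["torque"])
E
```

```text
t 22.27 pos [ 0.5337 -0.0248  0.1059] yawz 85.58 w 0.011737530645980428 F [-0.21  0.38 -1.37] down [-5.e-04 -0.e+00 -1.e+00]
slide [ 0.0003 -0.0004 -0.0002] turn -1.02
[-0.03490675 -0.03528323  0.01259904]
```

Request:
{"fn": "drive_tool", "kwargs": {
  "increments": [
    {"jaw": 0.006,"slide": [0.0005,0,0],"turn": 0},
    {"jaw": 0.02,"slide": [0.0005,0,0],"turn": 0},
    {"jaw": 0.04,"slide": [0.0005,0,0],"turn": 0},
    {"jaw": 0.05,"slide": [0.0005,0,0],"turn": 0},
    {"jaw": 0.05,"slide": [0.0005,0,0],"turn": 0},
    {"jaw": 0.05,"slide": [-0.02,0,0],"turn": 0},
    {"jaw": 0.05,"slide": [-0.06,0,0],"turn": 0},
    {"jaw": 0.05,"slide": [-0.11,0,0],"turn": 0},
    {"jaw": 0.05,"slide": [-0.15,0,0],"turn": 0},
    {"jaw": 0.05,"slide": [-0.15,0,0],"turn": 0}
  ]
}}

```text
t: 23.52
eef_pos: [0.5354, -0.0245, 0.2599]
orientation: [0.521, -0.482, 0.516, 0.479]
wrist_force: [-0.4, -0.2, -0.4]
grip_width: 0.0499
```

```bash
python3 - <<'E'
from h import *
plan([.5341,-.025,.25],86.6)
s=look("wrist","w7");t=look("scene","s7")
p=w2px(s,[[.5337,-.0248,.066]])[0].astype(int);q=w2px(t,[[.5337,-.0248,.05]])[0].astype(int);print(p,q)
def c(i,p,r):
    f=cv2.copyMakeBorder(i["frame"][:,:,::-1],r,r,r,r,cv2.BORDER_CONSTANT);return cv2.resize(f[p[1]:p[1]+2*r,p[0]:p[0]+2*r],(400,400),interpolation=2)
cv2.imwrite("pics/c7.png",np.hstack([c(s,p,60),c(t,q,35)]))
E
```

```text
t 23.52 pos [ 0.5354 -0.0245  0.2599] yawz 85.57 w 0.04986520044936298 F [-0.35 -0.15 -0.42] down [ 0.0083  0.0014 -1.    ]
slide [ 0.0099  0.0014 -0.0006] turn -1.03
[276 196] [259 202]
```

View pics/c7.png

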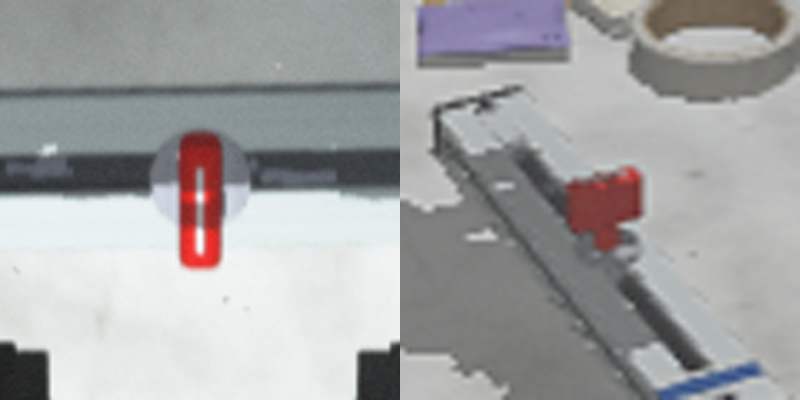

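The nut stands upright and crosswise, with its flange on the rail and the gripper clear. Handing in.

```bash
python3 -c "
from workcell import *
print(job_done())"
```

```text
the job is handed in; nothing more can be done
None
```

The T-nut from the wooden holder is locked crosswise in the rail. It was handed in at about 23.6 s of the 61 s allowed.

- **Insertion and stop:** I dropped it lengthwise into the slot near the blue band. Sliding it away from the blue mark, I felt the stop at about rail y = +2 mm, with forces of about 7 N at most in the readings.
- **Easing back and turning:** I eased it back about 3.5 mm and turned it about 91° clockwise. It turned freely, with almost no resistance.
- **Tipping at the stop:** On first contact the nut tipped about 5° in a light grip. I let go so it stood upright, regripped firmly, felt the stop again in 0.5 mm steps, and recentred the jaws before turning.
- **Last checks:** The wrist and scene views both show the nut upright, crosswise, with its flange on the rail and the gripper clear above it. Nothing else on the bench was touched. No check failed, but I inferred the lock from the free turn and the final angle and did not test it by pulling.

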